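Raise a sample tube into the reading window on a cam lift

ROBOT

A 6-joint arm with a two-finger parallel gripper is mounted at the origin on the work surface. World frame = base frame: x ahead of the robot, y to its left, z up, the work surface at z = 0. Lengths are in m, angles in degrees, forces in N, time in s.
With the tool pointing down it reaches from about 0.375 to 0.75 m from the base axis. Payload 9 kg.
Tool frame: the origin (TCP) lies where the fingers leave the gripper's body, on its centre line; the fingertips stand 73 mm ahead of it and the grasp point (between the pads) lies 54 mm ahead of it (robot.tip_reach is the distance from the TCP to the fingertips, in m); z points along the fingers, y is the direction in which the jaws open and shut (so a half turn about z gives the same grasp; the last joint's range is limited). The gripper opens to 85 mm and grips with 20 to 120 N. Pads are 22 mm wide; open, the fingers measure 114 mm over their backs; the gripper's body (76 mm by 85 mm) begins 54 mm behind the grasp point. The pads swing forward as they close: fully open they stand 13 mm farther back than shut.
Start: joints at [63.386, 5.964, 5.575, 89.605, 0, 77.527], TCP at [0.147, 0.582, 0.304] pointing down, gripper open.
Joint ranges: [-171.21, 171.21], [-48.23, 106.86], [-62.78, 66.21], [-105.2, 120.99], [-86.42, 89.51], [-180, 180]. Speed limits (degrees/s): [127.2, 127.2, 147.25, 180, 180, 180].

INTERFACE

Orientations are given as [roll, pitch, yaw] about the fixed x, y, z axes, in that order (R = Rz(yaw) Ry(pitch) Rx(roll)).
In Python, from plant import robot gives the robot as it stands. Calls block until the motion is done:
- robot.move_pose(position, orientation): joint-space move of the TCP to a pose.
- robot.line_to(position, vel=0.15, rotation=None, guard=None): straight line of the TCP; rotation=None keeps the orientation; vel is the mean speed in m/s. With guard (N) it stops when the force on the tool has changed by that much, and returns True; else False.
- robot.goto_joints(angles): joint-space move.
- robot.set_gripper(opening): finger opening in m; the grip force is fixed at half the most; returns when the fingers have stopped.
- robot.pause(seconds).
- robot.ik(position, orientation): joint angles nearest the present ones, or None.
- robot.observe(): the state.
- robot.grab_frame(name): name is "scene" or "top" or "wrist"; returns the picture (480x640x3 uint8, blue, green, red); there is no depth.
- robot.get_calibration(name): a dict with "vertical_fov" (degrees; the focal length in pixels is half the picture's height over the tangent of half this angle, whatever the lens; pixels are square), "cx", "cy" (the principal point, pixels), "k1" (the pictures are not rectified: a ray, as slopes to the right and down, at radius r is drawn at 1 + k1 r^2 times it, then the intrinsics apply), "rvec" (rotation vector, rad) and "tvec" (3), from world to camera coordinates, as OpenCV has them. Camera axes: x right, y down, z forward; pixel columns grow to the right and rows downward; lengths in m; the calibration is good to about 2 mm. A picture is of the moment at which its call begins: read the wrist's pose just before it. get_calibration takes no time and is no camera call; for the wrist camera it gives the pose at the moment of the call.
A pose or a line that the arm cannot do raises robot.IKError and nothing moves.
- robot.job_done(): hands the job in, once; it reports no verdict.
The state is a dict: "time": time; "q": joint angles; "qvel": joint speeds; "joint_torque": joint torques, N m; "tool_pos": TCP position; "tcp_rot": TCP orientation; "ft_force": force on the tool from outside, world axes, zero at the start; "torque": the same for the moment, N m; "gripper_width": finger opening in m.
Only numpy, scipy, OpenCV 4.12 (cv2) and the standard library are available. Lean on these libraries where they do the work, as an engineer would, in place of code of your own. Each camera call takes 0.05 s, during which the arm holds its last target.

TASK

Take the yellow-capped sample tube out of the blue rack, set it fully down in the socket of the cam lift while its lever is still down, and let go of it. Then swing the lever with the green grip up to the cam's highest lift, where the lever stands upright, and finish while holding it there: it is sprung and drops back if released. Leave the white-capped tubes, the wash bottle and the beaker where they are.

Things in the scene. Friction and masses are not known exactly. Their poses are not given: they have to be found in the camera images.
- sample: Amber glass tube 20 mm in diameter with a paper band and a yellow screw cap (24 mm in diameter, 22 mm tall); 100 mm tall overall, about 40 g. Origin: centre of its underside; z runs up the tube, so the middle of the cap is at z = 89 mm. It starts in one of three holes of the rack, standing on the hole's floor.
- tube_b: Amber glass tube 20 mm in diameter with a paper band and a white screw cap (24 mm in diameter, 22 mm tall); 100 mm tall overall, about 40 g. Origin: centre of its underside; z runs up the tube, so the middle of the cap is at z = 89 mm. A bystander in the rack: leave it.
- tube_c: Amber glass tube 20 mm in diameter with a paper band and a white screw cap (24 mm in diameter, 22 mm tall); 100 mm tall overall, about 40 g. Origin: centre of its underside; z runs up the tube, so the middle of the cap is at z = 89 mm. A bystander in the rack: leave it.
- rack: Fixed blue block 60 x 190 x 50 mm (x, y, z) with four round holes in a row along its y axis, at y = -75, -25, 25 and 75 mm, 22 mm in diameter and 40 mm deep, open at the top. The hole at y = 75 mm is empty. Origin: centre of its underside, on the bench. A tube in it shows 60 mm above the block.
- reader: Fixed cam lift: grey base 150 x 165 x 12 mm; white stage block with a socket in the middle; white panel with a pale window on its -y side (100 x 10 mm, centred at y = -62 mm, top 147 mm above the bench); cam lever on its +y side. Origin: underside of the base, below the socket when the lever is down. x points away from the lowered lever's grip; the lever's shaft runs along y. Yaw within 0.25 rad of the world's.
- socket (a point): Centre of the mouth of the socket in the white stage block (block 50 mm along x, 44 mm along y). Round hole 22 mm in diameter, 35 mm deep, pointing straight up. The stage rides on the eccentric and stays level: from lever down (mouth 94 mm above the bench) to highest lift it moves 13 mm up and 17 mm towards the reader's +x. Axes as the reader's.
- lever_axis (a point): Point on the lever's pivot axis, 55 mm above the bench, in the plane in which the middle of the grip swings. Axes as the reader's: the lever swings in its x-z plane.
- lever_grip (a point): Middle of the green crossbar grip at the lever's end, 120 mm from lever_axis: a cylinder 20 mm in diameter and 55 mm long, lying along the reader's y, level at every angle, so it can be pinched from above and rolls between the fingers. A 10 mm steel rod joins its -y end to the shaft. It starts on the shaft's -x side; height above the bench 86 mm with the lever down, 175 mm upright.
- cam_lever (a joint): Lever angle, rad. 0: down on its stop, lever 15 degrees above level, pointing to the reader's -x. Grows as the grip swings up and over towards +x. At 1.309 the lever is upright and the cam at its highest lift; beyond it the stage sinks; stop at 1.81. A spring pulls it back to 0 (about 0.3 N m throughout: 2 to 3 N at the grip), so it falls when let go.
- wash_bottle: Bystander: white wash bottle with red cap and a thin bent spout, 66 mm in diameter, 189 mm tall; origin at the centre of its underside.
- beaker: Bystander: glass beaker 72 mm in diameter, 85 mm tall; origin at the centre of its underside.
There are look-alikes about, which are no part of the job. Leave any purple or turquoise look-alike of the sample alone.

How it is judged:
By the outcome, as a careful person would: the job done as asked, in the order asked, and still so for the second after the job is handed in, while the arm keeps its last pose, push and grip.
It also fails if it takes over 64 s, if anything falls off the work surface, if the arm or the gripper's body presses on something with over 40 N, if the wrist force passes 120 N, or if a joint passes its speed limit or range.

## Working session

There is one attempt and no reset: what is moved stays moved. The work goes in short steps, each a Python script; the robot and the scene stay as the last script left them, time stands still between calls to the robot, and variables do not carry over. Pictures are saved under pics/ and viewed, and the job is handed in when it is done.

```bash
mkdir -p pics; ls; cat > h.py <<'E'
import numpy as np, cv2
from plant import robot
def cal(n):
    c=robot.get_calibration(n); f=240/np.tan(np.radians(c["vertical_fov"])/2)
    K=np.array([[f,0,c["cx"]],[0,f,c["cy"]],[0,0,1.]]); d=np.array([c["k1"],0,0,0.])
    R=cv2.Rodrigues(np.array(c["rvec"],float))[0]; t=np.array(c["tvec"],float)
    return K,d,R,t
def ray(C,uv):
    K,d,R,t=C; p=cv2.undistortPoints(np.array([[uv]],float),K,d)[0,0]
    v=R.T@np.array([p[0],p[1],1]); return -R.T@t, v/np.linalg.norm(v)
def onz(C,uv,z):
    o,v=ray(C,uv); return o+v*(z-o[2])/v[2]
def tri(obs):
    A=0;b=0
    for C,uv in obs:
        o,v=ray(C,uv);P=np.eye(3)-np.outer(v,v);A=A+P;b=b+P@o
    x=np.linalg.solve(A,b)
    return x,[np.linalg.norm(np.cross(x-ray(C,uv)[0],ray(C,uv)[1])) for C,uv in obs]
def proj(C,X):
    K,d,R,t=C; return cv2.projectPoints(np.array(X,float).reshape(-1,1,3),cv2.Rodrigues(R)[0],t,K,d)[0][:,0]
E
python3 - <<'E'
from h import *
for n in("scene","top","wrist"):
    cv2.imwrite(f"pics/{n}0.png",robot.grab_frame(n)); K,d,R,t=cal(n); print(n,K[0],K[1],d[0],-R.T@t,R[2])
print(robot.observe())
E
```

```text
pics
scene [610.56837306   0.         327.1817182 ] [  0.         610.56837306 246.9614901 ] -0.21550225954376745 [1.18447607 0.60256378 0.71434491] [-0.54303976 -0.56671454 -0.6196309 ]
top [581.47111402   0.         320.83600361] [  0.         581.47111402 226.68698301] -0.0976686705818301 [0.49612529 0.02079764 1.27388181] [ 0.10808673  0.00945496 -0.99409651]
wrist [368.05164982   0.         324.152696  ] [  0.         368.05164982 237.63243983] -0.0037221406043179937 [0.07456913 0.59910526 0.37297504] [ 0.28224415 -0.07287269 -0.95657086]
{'time': 0.15, 'q': array([ 6.33875764e+01,  5.99319132e+00,  5.53643807e+00,  8.96062788e+01,
       -2.15380363e-03,  7.75263055e+01]), 'qvel': array([-0.05737868, -0.13834921,  0.16866647, -0.0152956 , -0.00233432,
        0.03398159]), 'joint_torque': array([ 2.81760447e-03, -5.57356632e+01,  5.04005671e+01,  1.25693361e-02,
       -3.17094218e-04, -1.59968022e-05]), 'tool_pos': array([0.14647482, 0.58164184, 0.30326784]), 'tcp_rot': array([-1.79937991e+02, -1.15114224e-02,  1.65861266e+02]), 'ft_force': array([0.04113871, 1.01571378, 0.51587195]), 'torque': array([-0.00968718, -0.02874236,  0.00707581]), 'gripper_width': 0.08542090598429558}
```

View pics/scene0.png

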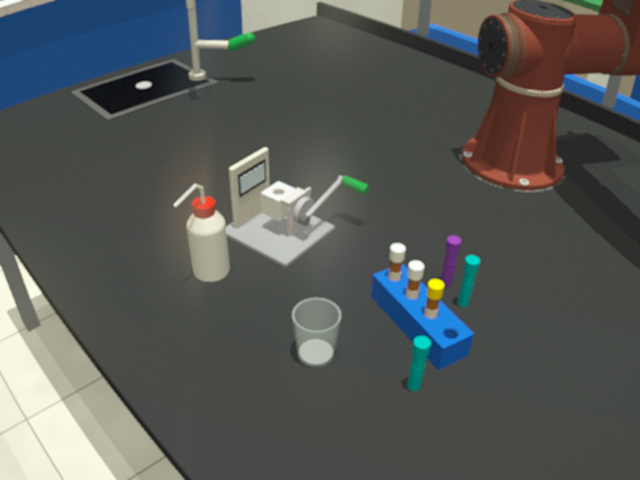

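View pics/top0.png

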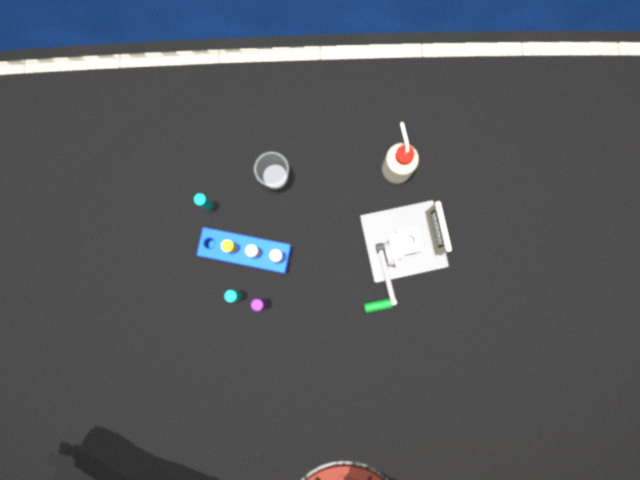

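View pics/wrist0.png

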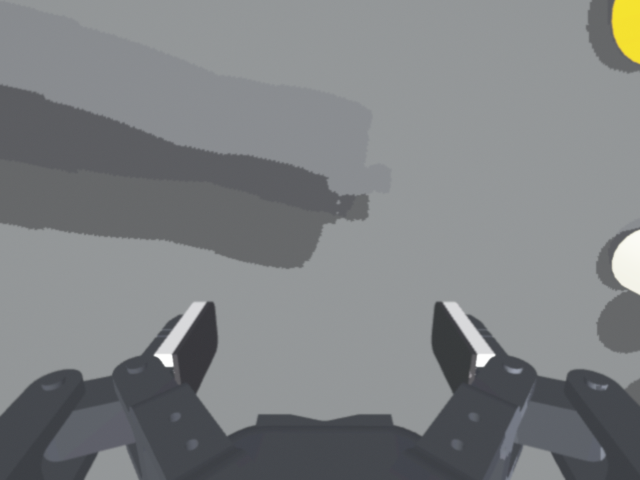

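The scene view shows the rack at about (420,315) with the yellow cap at (435,288), and the lift at (285,215) with its green grip at (355,184). The top view shows the yellow cap at (228,246), the grip at (380,306) and the stage at (403,243). Next I'll measure these by colour.

```bash
python3 - <<'E'
from h import *
S,T=cal("scene"),cal("top")
I={n:cv2.imread(f"pics/{n}0.png") for n in("scene","top","wrist")}
def blobs(n,lo,hi,amin=25):
    h=cv2.cvtColor(I[n],cv2.COLOR_BGR2HSV); m=cv2.inRange(h,lo,hi)
    k,l,s,c=cv2.connectedComponentsWithStats(m)
    return [(c[i].round(1).tolist(),s[i].tolist()) for i in range(1,k) if s[i,4]>amin]
for nm,lo,hi in(("yel",(22,150,120),(35,255,255)),("grn",(50,150,60),(75,255,255)),("blue",(100,150,100),(118,255,255)),("wht",(0,0,170),(180,60,255))):
    for n in("scene","top"): print(nm,n,blobs(n,lo,hi))
for n in("top",):
    im=I[n]; cv2.imwrite("pics/t_rd.png",cv2.resize(im[190:320,350:460],None,fx=5,fy=4.6,interpolation=cv2.INTER_CUBIC))
    cv2.imwrite("pics/t_rk.png",cv2.resize(im[215:285,185:305],None,fx=6,fy=6,interpolation=cv2.INTER_CUBIC))
cv2.imwrite("pics/s_rd.png",cv2.resize(I["scene"][140:265,220:380],None,fx=5,fy=4.6,interpolation=cv2.INTER_CUBIC))
W=cal("wrist")
for uv in((640,25),(640,262)): print(onz(W,uv,0),onz(W,uv,.1))
E
```

```text
yel scene [([435.1, 288.5], [428, 278, 16, 22, 299])]
yel top []
grn scene [([240.6, 41.0], [229, 33, 26, 17, 280]), ([356.6, 183.8], [344, 177, 24, 15, 157])]
grn top [([376.6, 302.1], [365, 299, 24, 8, 69]), ([378.3, 308.3], [365, 305, 26, 7, 62])]
blue scene [([83.4, 42.0], [0, 0, 190, 110, 14133]), ([200.4, 13.2], [197, 0, 11, 38, 183]), ([226.6, 18.2], [211, 0, 30, 39, 977]), ([453.4, 38.6], [427, 25, 51, 30, 706]), ([583.7, 87.8], [564, 74, 42, 30, 644]), ([629.8, 102.1], [613, 76, 27, 45, 586]), ([422.7, 319.2], [372, 264, 102, 106, 4278])]
blue top [([290.2, 18.0], [0, 0, 640, 50, 22984]), ([253.8, 259.0], [197, 233, 94, 40, 255]), ([208.3, 242.5], [202, 236, 14, 14, 137]), ([236.5, 248.6], [229, 242, 12, 13, 41]), ([259.8, 253.4], [253, 247, 11, 12, 34])]
wht scene [([8.5, 2.4], [0, 0, 23, 8, 115]), ([312.9, 10.7], [242, 0, 160, 34, 2921]), ([211.8, 42.4], [195, 40, 33, 6, 180]), ([197.0, 74.0], [190, 72, 15, 5, 48]), ([598.0, 79.1], [587, 74, 21, 14, 189]), ([143.2, 84.6], [136, 82, 15, 6, 75]), ([552.4, 90.9], [543, 89, 18, 4, 27]), ([248.1, 158.6], [229, 147, 39, 24, 218]
[... 433 characters left out ...]
16.0, 267.7], [408, 260, 16, 19, 195]), ([56.1, 413.4], [0, 266, 158, 214, 16399]), ([315.5, 351.1], [300, 339, 33, 25, 648]), ([75.3, 354.9], [63, 346, 25, 19, 201])]
wht top [([321.3, 54.3], [0, 42, 640, 33, 8845]), ([400.8, 156.7], [386, 122, 33, 54, 668]), ([273.2, 173.5], [254, 152, 34, 36, 559]), ([403.6, 242.1], [360, 200, 92, 106, 5169]), ([437.6, 231.0], [435, 222, 6, 20, 36]), ([224.6, 244.0], [221, 239, 13, 13, 43]), ([251.1, 250.2], [245, 244, 14, 13, 145]), ([275.4, 255.1], [269, 249, 14, 13, 149]), ([326.5, 466.2], [307, 461, 44, 15, 114])]
[0.05941858 0.89612885 0.        ] [0.06348066 0.81649253 0.1       ]
[0.29454471 0.89555332 0.        ] [0.23556608 0.81607131 0.1       ]
```

```bash
sleep 1; ls pics
```

```text
s_rd.png
scene0.png
t_rd.png
t_rk.png
top0.png
wrist0.png
```

View pics/t_rd.png

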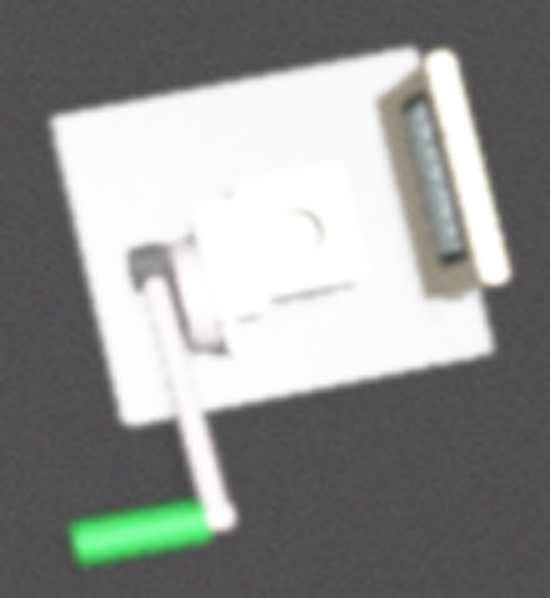

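View pics/t_rk.png

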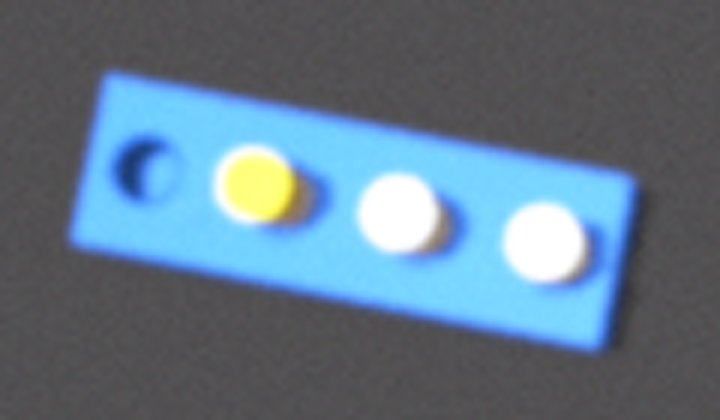

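View pics/s_rd.png

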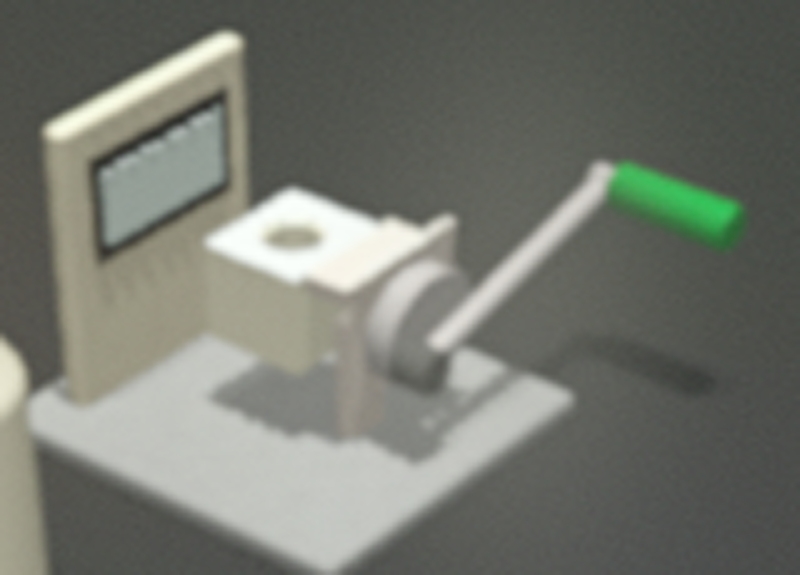

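```bash
python3 - <<'E'
from h import *
S,T=cal("scene"),cal("top")
def cr(p,o,fx,fy): return ((p[0]+.5)/fx-.5+o[0],(p[1]+.5)/fy-.5+o[1])
tr=lambda p:cr(p,(350,190),5,4.6); tk=lambda p:cr(p,(185,215),6,6); sr=lambda p:cr(p,(220,140),5,4.6)
b=[onz(T,tr(p),.012) for p in((52,118),(415,48),(493,350),(125,425))]
for i in range(4):
    e=b[(i+1)%4]-b[i]; print("base",b[i],np.linalg.norm(e),np.degrees(np.arctan2(e[1],e[0]))%90)
print("base c",np.mean(b,0))
print("hole scene",onz(S,sr((292,236)),.094),"top",onz(T,tr((303,226)),.094))
print("top panel?",[onz(T,tr(p),.147) for p in((437,52),(497,280))])
g=[(sr((622,182)),),(sr((728,225)),)]
for a,bb in(((622,182),(212,520)),((730,222),(76,543))): print("grip end",onz(S,sr(a),.086),onz(T,tr(bb),.086),tri([(S,sr(a)),(T,tr(bb))]))
print("grip mid",onz(S,(356.6,183.8),.086),onz(T,tr((142,531)),.086),tri([(S,(356.6,183.8)),(T,tr((142,531)))]))
k=[onz(T,tk(p),.05) for p in((105,70),(637,172),(605,352),(68,244))]
for i in range(4):
    e=k[(i+1)%4]-k[i]; print("rack",k[i],np.linalg.norm(e),np.degrees(np.arctan2(e[1],e[0]))%90)
c=np.mean(k,0); u=(k[0]-k[1]+k[3]-k[2]); u/=np.linalg.norm(u); print("rack c",c,u)
for y in(.075,.025,-.025,-.075): print(c+u*y)
for p in((255,185),(399,213),(545,243)): print("cap top",onz(T,tk(p),.11))
for p in((435.2,283),(397.7,249),(416,267)): print("cap scene",onz(S,p,.11))
print(tri([(S,(435.1,288.5)),(T,tk((255,185)))]))
print("decoys", [onz(T,p,.1) for p in((201,199),(232,296),(257,305))], "bottle",onz(T,(404,155),.18))
E
```

```text
base [ 0.65597176 -0.05351292  0.012     ] 0.16339711145849772 10.259565821957452
base [ 0.68507407 -0.21429747  0.012     ] 0.14749251503638894 10.609030082580858
base [ 0.54010274 -0.24145177  0.012     ] 0.16421096599236248 10.661797748900767
base [ 0.50972184 -0.08007568  0.012     ] 0.14864259478524622 10.29417541804884
base c [ 0.5977176  -0.14733446  0.012     ]
hole scene [ 0.59596379 -0.14801225  0.094     ] top [ 0.59444794 -0.14931317  0.094     ]
top panel? [array([ 0.66289529, -0.19773437,  0.147     ]), array([ 0.56489863, -0.21640801,  0.147     ])]
grip end [ 0.46514259 -0.10672773  0.086     ] [ 0.46607961 -0.10800426  0.086     ] (array([ 0.46555121, -0.10742528,  0.08594497]), [np.float64(0.0007857631514000908), np.float64(0.0007857631513999577)])
grip end [ 0.45539757 -0.05753607  0.086     ] [ 0.4576457  -0.05245174  0.086     ] (array([ 0.45852378, -0.05312783,  0.08932963]), [np.float64(0.0011701514847195671), np.float64(0.001170151484719383)])
grip mid [ 0.45829617 -0.07892767  0.086     ] [ 0.46211305 -0.07940387  0.086     ] (array([ 0.46120794, -0.07817192,
[... 486 characters left out ...]
 0.27097138 0.05      ]
[0.59100194 0.22217961 0.05      ]
[0.5800766  0.17338784 0.05      ]
[0.56915125 0.12459607 0.05      ]
cap top [0.59018282 0.22184793 0.11      ]
cap top [0.57942955 0.17339321 0.11      ]
cap top [0.56802247 0.12455331 0.11      ]
cap scene [0.59128712 0.22099332 0.11      ]
cap scene [0.57303238 0.12785418 0.11      ]
cap scene [0.58483956 0.17693156 0.11      ]
(array([0.59126079, 0.22314461, 0.10022135]), [np.float64(0.00048468615326583716), np.float64(0.00048468615326587977)])
decoys [array([0.68812653, 0.27665808, 0.1       ]), array([0.48844214, 0.21488183, 0.1       ]), array([0.46919051, 0.1646129 , 0.1       ])] bottle [ 0.74892443 -0.13235715  0.18      ]
```

All the measurements agree with the given sizes: the reader is at (0.597,-0.148) with yaw about 10.4°, the grip at (0.461,-0.079), and the sample at (0.591,0.222). I'll hover over the sample and take a close wrist view.

```bash
cat >> h.py <<'E'
def ang(y): return [180,0,y]
def st():
    o=robot.observe(); print("t%.2f"%o["time"],"p",o["tool_pos"].round(4),"rot",o["tcp_rot"].round(2),"F",o["ft_force"].round(1),"M",o["torque"].round(2),"w%.4f"%o["gripper_width"],"q",o["q"].round(1)); return o
E
python3 - <<'E'
from h import *
for p,y in(([.591,.222,.25],77.4),([.591,.222,.153],77.4),([.595,-.148,.29],100.4),([.595,-.148,.20],100.4),([.461,-.079,.14],100.4),([.60,-.05,.24],100.4)):
    for yy in(y,y-180):
        q=robot.ik(p,ang(yy)); print(p,yy,None if q is None else np.round(q,1))
robot.move_pose([.591,.222,.26],ang(77.4)); robot.set_gripper(.06)
st(); W=cal("wrist"); im=robot.grab_frame("wrist"); cv2.imwrite("pics/w1.png",im)
print(proj(W,[[.591,.222,.11]]))
h=cv2.cvtColor(im,cv2.COLOR_BGR2HSV); m=cv2.inRange(h,(22,120,100),(35,255,255))
c=max(cv2.findContours(m,0,1)[0],key=cv2.contourArea); print(cv2.minEnclosingCircle(c),cv2.boundingRect(c))
E
```

```text
[0.591, 0.222, 0.25] 77.4 [  8.7  11.2   5.7  84.5   0.  111.3]
[0.591, 0.222, 0.25] -102.6 [  8.7  11.2   5.7  84.5   0.  -68.7]
[0.591, 0.222, 0.153] 77.4 [  8.7  12.9  -2.5  74.6   0.  111.3]
[0.591, 0.222, 0.153] -102.6 [  8.7  12.9  -2.5  74.6   0.  -68.7]
[0.595, -0.148, 0.29] 100.4 [-26.2   8.1   6.5  88.3   0.   53.4]
[0.595, -0.148, 0.29] -79.6 [ -26.2    8.1    6.5   88.3    0.  -126.6]
[0.595, -0.148, 0.2] 100.4 [-26.2   8.6  -2.4  79.    0.   53.4]
[0.595, -0.148, 0.2] -79.6 [ -26.2    8.6   -2.4   79.     0.  -126.6]
[0.461, -0.079, 0.14] 100.4 [-25.8 -15.8 -32.1  73.6   0.   53.8]
[0.461, -0.079, 0.14] -79.6 [ -25.8  -15.8  -32.1   73.6    0.  -126.2]
[0.6, -0.05, 0.24] 100.4 [-17.2   6.1  -0.9  83.    0.   62.4]
[0.6, -0.05, 0.24] -79.6 [ -17.2    6.1   -0.9   83.     0.  -117.6]
t2.58 p [0.5909 0.2223 0.26  ] rot [180.    -0.    77.43] F [-0.7  0.1 -0.4] M [ 0.04  0.02 -0.03] w0.0601 q [  8.8  11.2   6.7  85.5   0.  111.3]
[[323.86723902 247.71933343]]
((325.0, 242.39024353027344), 20.99443244934082) (307, 222, 36, 42)
```

View pics/w1.png

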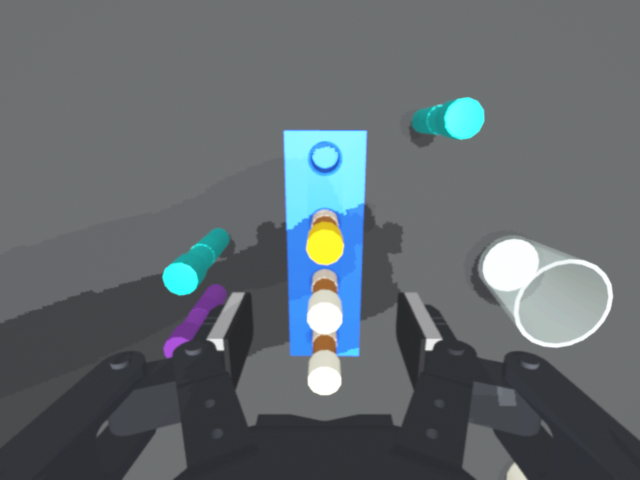

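The wrist view shows the yellow cap at (325,247), against a predicted (324,248), and the fingers clear the neighbouring tubes. I'll grasp it and lift.

```bash
python3 - <<'E'
from h import *
g=robot.line_to([.591,.222,.151],vel=.12,guard=12); st()
if not g:
    robot.set_gripper(0.0); st(); robot.line_to([.591,.222,.27],vel=.12); st()
    cv2.imwrite("pics/w2.png",robot.grab_frame("wrist"))
E
```

```text
t3.69 p [0.5915 0.2221 0.1521] rot [ 1.7992e+02 -3.0000e-02  7.7400e+01] F [ 0.3  0.4 -0.5] M [-0.06  0.05  0.01] w0.0600 q [  8.7  12.9  -2.6  74.4  -0.  111.3]
t4.12 p [0.5914 0.2221 0.1518] rot [ 1.7994e+02 -3.0000e-02  7.7400e+01] F [-0.7  1.   6.1] M [0.01 0.15 0.01] w0.0223 q [  8.7  12.9  -2.6  74.4   0.  111.3]
t5.26 p [0.5907 0.2219 0.2689] rot [-1.7992e+02  3.0000e-02  7.7400e+01] F [ 0.3  0.2 -0.6] M [-0.05 -0.01  0.  ] w0.0223 q [  8.7  11.3   7.7  86.5  -0.  111.3]
```

View pics/w2.png

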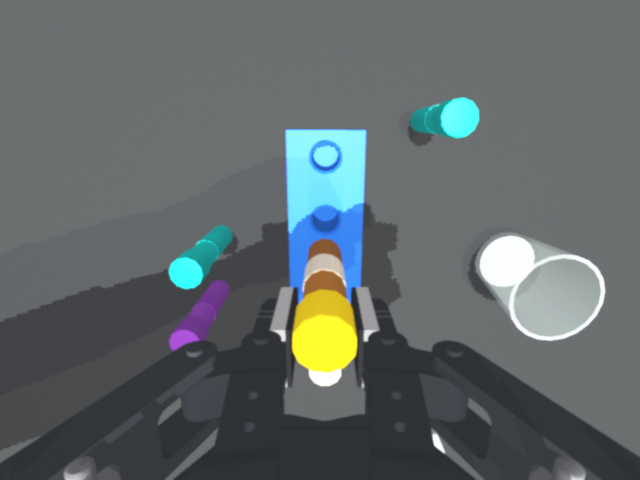

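Grasp held: width 22 mm, cap centred between the pads, tube vertical. Now I'll move near the socket and measure its mouth with the wrist camera.

```bash
python3 - <<'E'
from h import *
W=cal("wrist"); t=robot.observe()["tool_pos"]
print("cap rel", onz(W,(325,338),t[2]-.142+.10)-t, "bottom rel", onz(W,(324,251),t[2]-.142)-t)
y=np.array([-.181,.983]);s=np.array([.5955,-.1485])+(-.03)*y
robot.move_pose([s[0],s[1],.315],ang(100.4)); robot.pause(.3);st()
W=cal("wrist"); cv2.imwrite("pics/w3.png",robot.grab_frame("wrist")); np.save("W3.npy",np.array(W,dtype=object),allow_pickle=True)
print(proj(W,[[.5955,-.1485,.094]]))
E
```

```text
cap rel [ 0.00110786  0.00286218 -0.042     ] bottom rel [ 4.70362701e-05  2.65813584e-04 -1.42000000e-01]
t7.10 p [ 0.6011 -0.1774  0.315 ] rot [180.    -0.   100.45] F [ 0.  -0.6  0.1] M [-0.03 -0.02  0.01] w0.0225 q [-28.4  10.9  12.1  91.2   0.   51.2]
[[323.89678147 183.527854  ]]
```

View pics/w3.png

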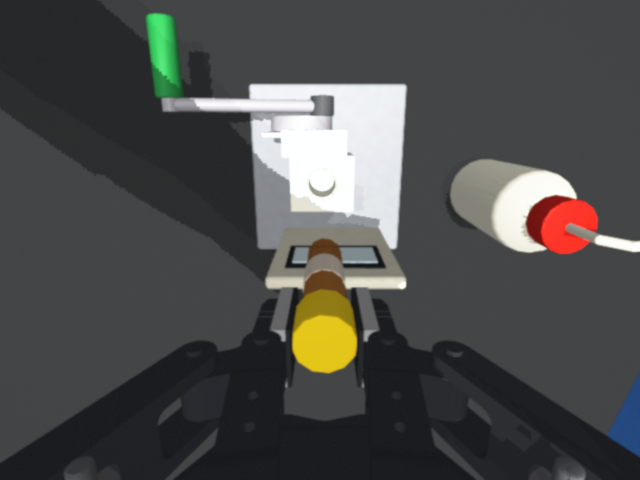

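```bash
python3 - <<'E'
import cv2
im=cv2.imread("pics/w3.png"); a=im[115:225,265:375]
cv2.imwrite("pics/w3z.png",cv2.resize(cv2.LUT(a,__import__('numpy').array([max(0,min(255,(i-150)*2.4)) for i in range(256)]).astype('uint8')),None,fx=5,fy=5,interpolation=cv2.INTER_CUBIC))
E
```

```text
(no output)
```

View pics/w3z.png

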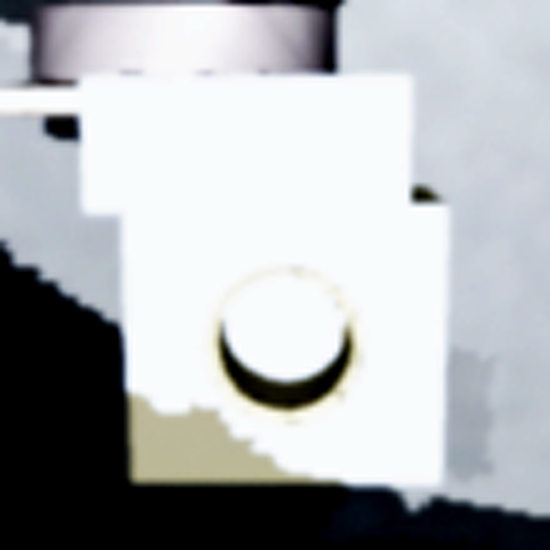

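```bash
python3 - <<'E'
from h import *
W=tuple(np.load("W3.npy",allow_pickle=True)); W=tuple(np.array(a,float) for a in W)
print(onz(W,(321.7,182.4),.094)); t=np.array([.6011,-.1774,.315])
im=cv2.imread("pics/w3.png"); h=cv2.cvtColor(im,cv2.COLOR_BGR2HSV); m=cv2.inRange(h,(3,120,50),(16,255,255))
for c in cv2.findContours(m,0,1)[0]:
    if cv2.contourArea(c)>60: print(cv2.boundingRect(c))
# expected outline of bottom/shoulder for vertical tube on the tool axis
for dz in(.142,.064): 
  a=np.radians(np.arange(0,360,10)); P=proj(W,np.c_[t[0]+.01*np.cos(a),t[1]+.01*np.sin(a),np.full(36,t[2]-dz)]); print(dz,P.min(0),P.max(0))
E
```

```text
[ 0.59363276 -0.14793876  0.094     ]
(303, 271, 44, 26)
(309, 239, 32, 21)
0.142 [307.83837935 235.8079068 ] [340.7210684 266.8992907]
0.064 [299.7501822 292.1616931] [349.06096942 336.31202183]
```

```bash
python3 - <<'E'
import cv2
im=cv2.imread("pics/w3.png"); a=im[225:385,280:370]; a=cv2.convertScaleAbs(a,alpha=1.3)
cv2.imwrite("pics/w3y.png",cv2.resize(a,None,fx=3.7,fy=3.7,interpolation=cv2.INTER_CUBIC))
print(im[230:246,324].tolist()); print(im[362:376,324].tolist()); print(im[340,288:300].tolist(),im[340,350:362].tolist())
E
```

```text
[[118, 129, 132], [118, 130, 132], [118, 130, 132], [118, 130, 132], [119, 130, 132], [118, 130, 132], [118, 129, 132], [111, 124, 129], [83, 100, 115], [47, 70, 98], [26, 57, 91], [23, 55, 91], [23, 56, 91], [24, 54, 90], [23, 55, 90], [23, 54, 88]]
[[25, 197, 227], [25, 198, 227], [24, 198, 226], [27, 198, 227], [24, 198, 227], [24, 197, 227], [23, 197, 226], [26, 197, 227], [23, 195, 226], [30, 185, 217], [49, 147, 169], [65, 96, 104], [69, 71, 71], [70, 69, 68]]
[[43, 41, 40], [42, 39, 39], [36, 35, 35], [27, 62, 72], [24, 126, 149], [24, 179, 211], [26, 196, 226], [27, 198, 228], [24, 199, 228], [24, 199, 228], [24, 199, 228], [25, 199, 228]] [[24, 198, 227], [24, 198, 227], [22, 197, 227], [23, 197, 227], [25, 196, 226], [25, 188, 220], [25, 154, 181], [27, 83, 97], [33, 35, 38], [40, 38, 38], [43, 41, 41], [44, 42, 42]]
```

View pics/w3y.png

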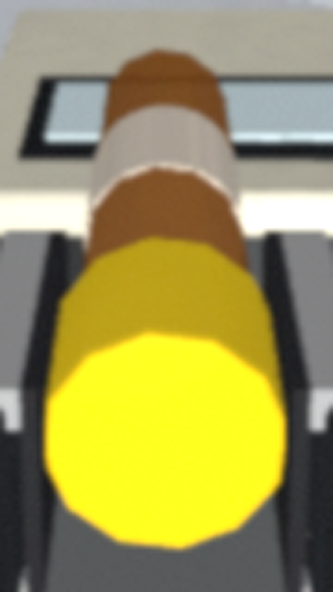

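```bash
python3 - <<'E'
from h import *
W=tuple(np.array(a,float) for a in np.load("W3.npy",allow_pickle=True)); t=np.array([.6011,-.1774,.315])
a=np.radians(np.arange(0,360,10)); ry=np.array([-.181,.983,0])
for k in(0,-.001,-.002):
  c=t+k*ry
  f=lambda r,dz:proj(W,np.c_[c[0]+r*np.cos(a),c[1]+r*np.sin(a),np.full(36,t[2]-dz)])
  print(k,"capbot/max y",f(.012,.042).max(0),f(.012,.042).min(0),"bottom",f(.01,.142).min(0))
E
```

```text
0 capbot/max y [358.9006683  374.89511519] [290.02819887 314.92536081] bottom [307.83837935 235.8079068 ]
-0.001 capbot/max y [358.81934427 377.25319364] [290.10432772 317.55841572] bottom [307.85855352 237.40079324]
-0.002 capbot/max y [358.73837939 379.60073972] [290.18012075 320.1791119 ] bottom [307.8786773  238.98948219]
```

```bash
python3 - <<'E'
from h import *
robot.line_to([.5935,-.1474,.30],vel=.12); robot.line_to([.5935,-.1474,.247],vel=.1); robot.pause(.2);st()
W=cal("wrist"); im=robot.grab_frame("wrist"); cv2.imwrite("pics/w4.png",im)
cv2.imwrite("pics/w4z.png",cv2.resize(im[150:300,250:400],None,fx=4,fy=4,interpolation=cv2.INTER_CUBIC))
print(proj(W,[[.5936,-.1479,.094]]))
g=robot.line_to([.5935,-.1474,.226],vel=.04,guard=5); print(g); st()
E
```

```text
t8.47 p [ 0.5938 -0.1476  0.2479] rot [1.7994e+02 5.0000e-02 1.0040e+02] F [-1.2  0.1 -1.5] M [ 0.05  0.05 -0.02] w0.0225 q [-26.2   7.7   1.6  83.8  -0.   53.4]
[[323.53157156 245.62054498]]
False
t9.20 p [ 0.5934 -0.1474  0.2259] rot [-179.99   -0.    100.4 ] F [ 0.2  0.2 -0.9] M [-0.22 -0.01  0.01] w0.0223 q [-26.2   7.9  -0.4  81.7  -0.   53.4]
```

View pics/w4z.png

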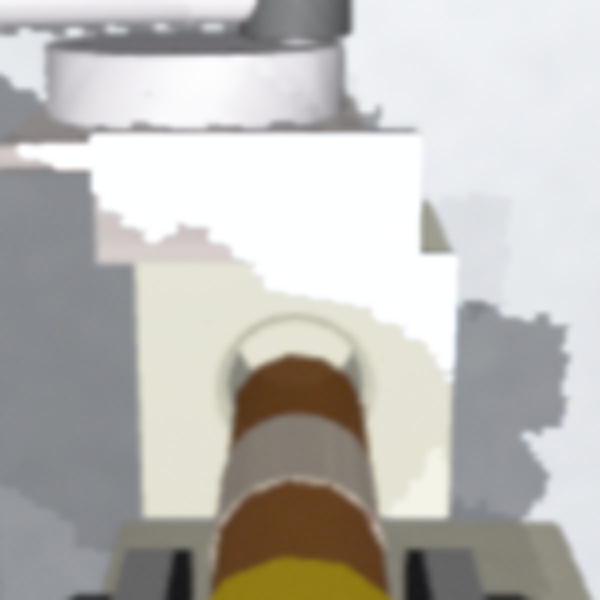

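The close view has the tube centred on the hole in the jaw direction, and it has passed the mouth plane without contact. I'll keep lowering it.

```bash
python3 - <<'E'
from h import *
g=robot.line_to([.5935,-.1474,.198],vel=.04,guard=8); print(g); st()
cv2.imwrite("pics/s5.png",cv2.resize(robot.grab_frame("scene")[120:270,200:400],None,fx=4,fy=4,interpolation=cv2.INTER_CUBIC))
E
```

```text
True
t9.82 p [ 0.5936 -0.1477  0.2003] rot [1.7999e+02 5.0000e-02 1.0039e+02] F [-0.6 -0.7  5.4] M [-0.12 -0.02  0.02] w0.0222 q [-26.2   8.3  -2.7  79.   -0.   53.4]
```

View pics/s5.png

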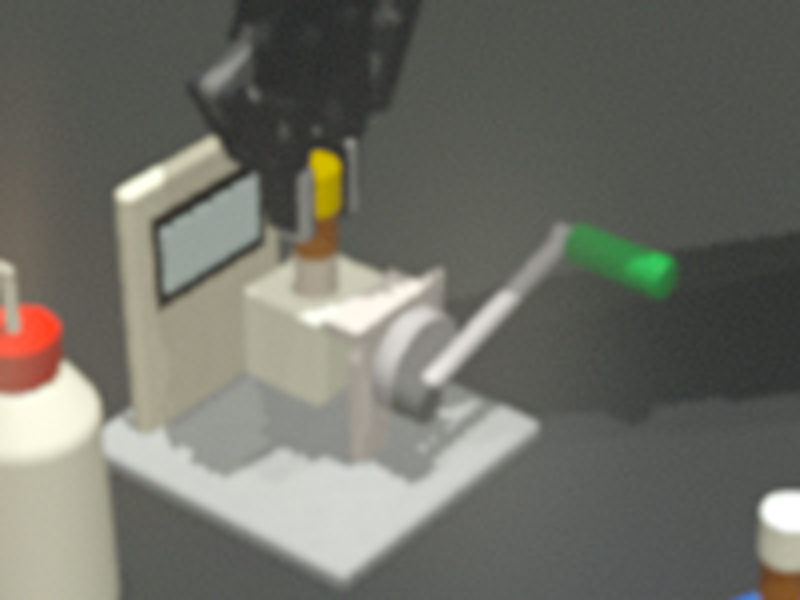

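It bottomed out at TCP z = 0.200, where the full depth predicts 0.201. I'll let go, rise, and look from above the grip.

```bash
python3 - <<'E'
from h import *
robot.set_gripper(.06); robot.line_to([.5935,-.1474,.30],vel=.15); st()
robot.move_pose([.461,-.079,.23],ang(100.4)); robot.pause(.2); st()
W=cal("wrist"); im=robot.grab_frame("wrist"); cv2.imwrite("pics/w6.png",im); cv2.imwrite("pics/s6.png",robot.grab_frame("scene"))
print(proj(W,[[.461,-.0785,.086],[.461,-.0785,.096]]))
h=cv2.cvtColor(im,cv2.COLOR_BGR2HSV); m=cv2.inRange(h,(50,120,40),(75,255,255))
c=max(cv2.findContours(m,0,1)[0],key=cv2.contourArea); r=cv2.minAreaRect(c); print(r,cv2.boundingRect(c)); 
for z in(.086,.09,.094): print(onz(W,r[0],z))
E
```

```text
t11.14 p [ 0.5933 -0.1473  0.2989] rot [-1.7988e+02 -5.0000e-02  1.0039e+02] F [ 0.1  0.5 -0.8] M [-0.05  0.01  0.03] w0.0601 q [-26.2   8.    7.3  89.4  -0.   53.4]
t12.04 p [ 0.4619 -0.0796  0.2306] rot [1.7996e+02 3.0000e-02 1.0038e+02] F [ 0.  -0.   0.9] M [0.06 0.01 0.  ] w0.0601 q [-25.8 -17.6 -24.2  83.4   0.   53.8]
[[322.96499116 248.05191895]
 [322.92973096 253.48762993]]
((325.4999694824219, 249.5), (90.99998474121094, 32.99999237060547), 90.0) (309, 204, 34, 92)
[ 0.46270134 -0.07914279  0.086     ]
[ 0.46243545 -0.07780272  0.09      ]
[ 0.46216955 -0.07646266  0.094     ]
```

View pics/w6.png

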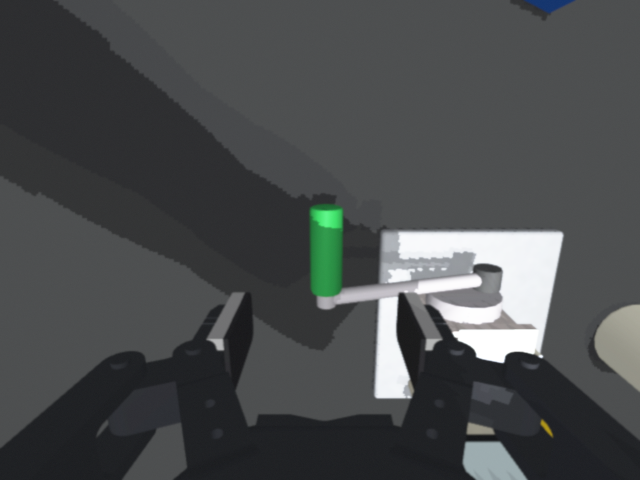

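View pics/s6.png

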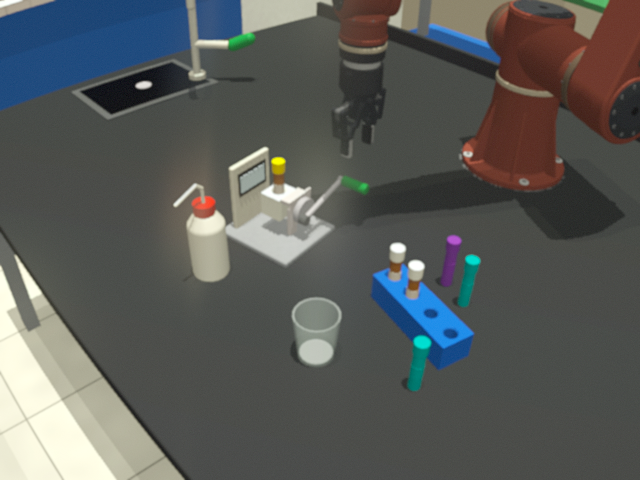

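The grip is seen at (325,250), giving (0.4625,-0.078), and the tube stands upright in the socket. I'll pinch the grip, then swing it along the arc in steps while watching the forces.

```bash
cat >> h.py <<'E'
RX=np.array([.9836,.1805,0]); G0=np.array([.4625,-.0780,.086]); AX=G0+.1159*RX; AX[2]=.055
def grip(a): # lever angle rad
    b=np.radians(15)+a; return AX-RX*.12*np.cos(b)+np.array([0,0,.12*np.sin(b)])
E
python3 - <<'E'
from h import *
W=cal("wrist"); print("axis px",proj(W,[AX]),AX, grip(0),grip(1.309))
g=robot.line_to([G0[0],G0[1],.140],vel=.1,guard=8); print(g); st()
if not g:
    robot.set_gripper(0); o=st()
    cv2.imwrite("pics/w7.png",robot.grab_frame("wrist"))
E
```

```text
axis px [[492.63027063 233.97883388]] [ 0.57649924 -0.05708005  0.055     ] [ 0.46248908 -0.078002    0.08605829] [ 0.5764996  -0.05707998  0.175     ]
False
t13.19 p [ 0.4629 -0.0782  0.1407] rot [1.7995e+02 4.0000e-02 1.0040e+02] F [0.1 0.1 0.1] M [-0.02 -0.   -0.03] w0.0599 q [-25.6 -15.5 -31.9  73.6  -0.   54. ]
t13.65 p [ 0.4628 -0.0781  0.1404] rot [1.7996e+02 2.0000e-02 1.0040e+02] F [0.4 0.4 3.2] M [ 0.01 -0.11 -0.01] w0.0180 q [-25.6 -15.5 -31.9  73.6   0.   54. ]
```

View pics/w7.png

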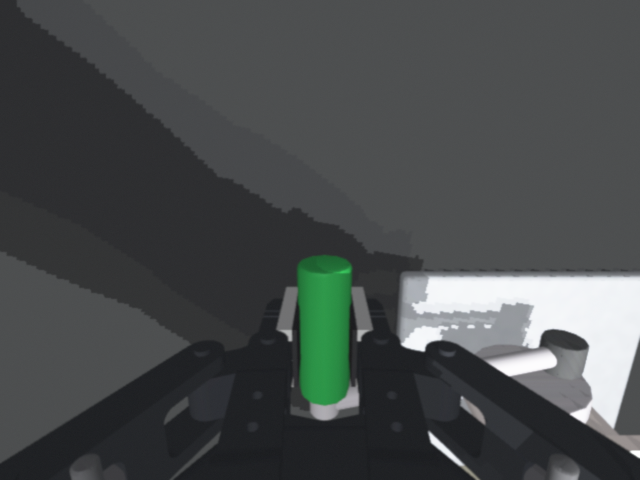

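```bash
python3 - <<'E'
from h import *
W=cal("wrist"); print(proj(W,[AX,AX+np.array([-.181,.983,0])*-.02]))
off=np.array(robot.observe()["tool_pos"])-grip(0)
np.save("off.npy",off); print(off)
for a in np.linspace(0,.6,6)[1:]:
    g=robot.line_to(list(grip(a)+off),vel=.05,guard=35); o=robot.observe()
    f=o["ft_force"]; b=a+np.radians(15); rad=-RX*np.cos(b)+[0,0,np.sin(b)]; tan=RX*np.sin(b)+[0,0,np.cos(b)]
    print(g,"a%.2f"%a,"t%.1f"%o["time"],f.round(1),"rad %.1f tan %.1f y %.1f"%(f@rad,f@tan,f@[-.1805,.9836,0]),o["torque"].round(2),"err",(o["tool_pos"]-grip(a)-off).round(4),"%.4f"%o["gripper_width"])
    if g: break
cv2.imwrite("pics/w8.png",robot.grab_frame("wrist"));cv2.imwrite("pics/s8.png",cv2.resize(robot.grab_frame("scene")[100:270,200:400],None,fx=4,fy=3.5,interpolation=cv2.INTER_CUBIC))
E
```

```text
[[574.55494568 291.34771372]
 [566.21735175 329.54593358]]
[ 0.00023009 -0.00011133  0.05429946]
False a0.12 t14.2 [-2.  -3.4 -2.2] rad 1.6 tan -3.0 y -3.0 [-0.51  0.78 -0.05] err [-0.0004 -0.     -0.0002] 0.0183
False a0.24 t14.6 [-6.  -4.3 -3.1] rad 4.3 tan -5.9 y -3.2 [-1.    1.76  0.02] err [-0.0012 -0.0001 -0.0007] 0.0179
False a0.36 t15.0 [-13.   -5.7   2.6] rad 12.7 tan -5.9 y -3.3 [-1.1   3.24  0.02] err [-0.0019 -0.0002 -0.0004] 0.0180
False a0.48 t15.5 [-21.4  -6.4   9.5] rad 22.8 tan -8.0 y -2.4 [-1.3   5.02 -0.03] err [-0.0029 -0.0003 -0.0002] 0.0180
False a0.60 t15.9 [-30.6  -5.7  21.6] rad 36.6 tan -9.6 y -0.0 [-1.19  6.89 -0.1 ] err [-0.0035 -0.0004  0.0009] 0.0180
```

View pics/s8.png

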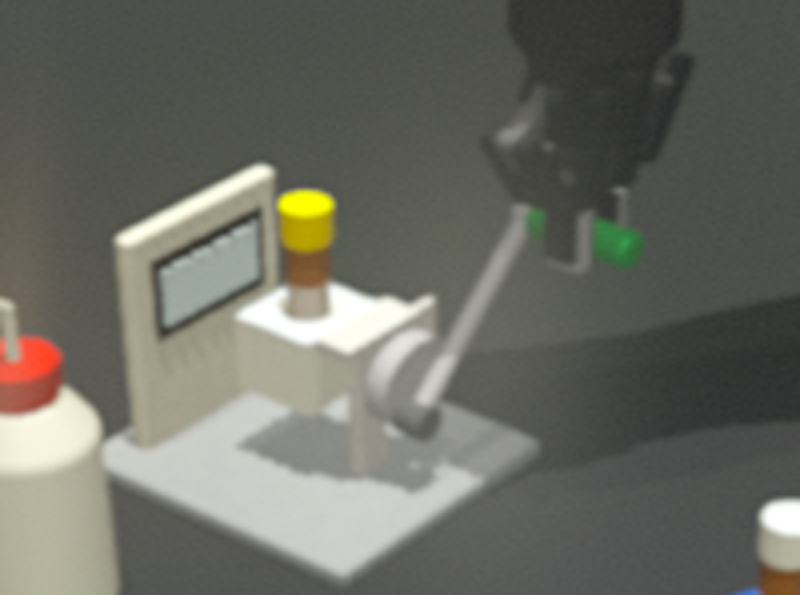

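View pics/w8.png

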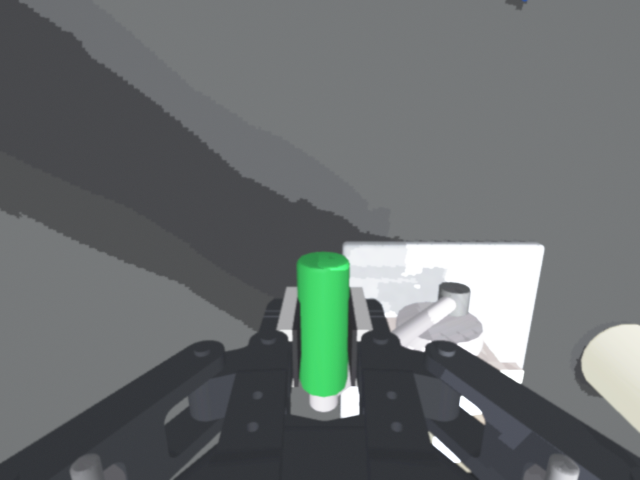

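The radial force builds to 37 N because the grip rolls about 4 mm down the pads as it turns. That puts the tool path inside the true circle. I'll back off radially and carry on with the step offset following the force.

```bash
cat >> h.py <<'E'
def run(a_list,off,gain=1/12000.,tol=6,vel=.04,nit=4,guard=30):
    for a in a_list:
        b=a+np.radians(15); rad=-RX*np.cos(b)+[0,0,np.sin(b)]; tan=RX*np.sin(b)+[0,0,np.cos(b)]
        for i in range(nit):
            g=robot.line_to(list(grip(a)+off),vel=vel,guard=guard); o=robot.observe(); f=o["ft_force"]
            if abs(f@rad)<tol: break
            off=off+rad*np.clip((f@rad)*gain,-.002,.002)
        print(g,i,"a%.2f"%a,"t%.1f"%o["time"],f.round(1),"rad %.1f tan %.1f"%(f@rad,f@tan),o["torque"].round(2),"off",off.round(4),"pos",o["tool_pos"].round(4),"%.4f"%o["gripper_width"])
        np.save("off.npy",off)
        if abs(f@rad)>30: break
    return off
E
python3 - <<'E'
from h import *
off=np.load("off.npy"); off=run([.6],off,nit=6)
off=run([.68,.76],off)
cv2.imwrite("pics/w9.png",robot.grab_frame("wrist"))
E
```

```text
False 3 a0.60 t17.0 [-4.4 -3.8 -2.8] rad 1.2 tan -5.6 [-0.65  1.19 -0.01] off [-0.0025 -0.0006  0.0575] pos [ 0.4969 -0.0718  0.2033] 0.0180
False 1 a0.68 t17.7 [-4.1 -2.  -2.1] rad 0.9 tan -4.8 [-0.58  1.22 -0.06] off [-0.003  -0.0007  0.0582] pos [ 0.5039 -0.0705  0.2102] 0.0181
False 1 a0.76 t18.3 [-4.8 -3.5 -1.2] rad 1.7 tan -5.2 [-0.58  1.24 -0.04] off [-0.0035 -0.0008  0.0591] pos [ 0.5113 -0.0692  0.2164] 0.0177
```

The forces are low again, so I'll continue upward.

```bash
python3 - <<'E'
from h import *
off=np.load("off.npy"); off=run([.84,.92,1.0,1.08,1.16,1.24,1.309],off)
robot.pause(.3); o=st(); d=o["tool_pos"]-AX; print("x rel axis",d@RX, "z",o["tool_pos"][2]-.0543)
cv2.imwrite("pics/w10.png",robot.grab_frame("wrist"));im=robot.grab_frame("scene");cv2.imwrite("pics/s10.png",im);cv2.imwrite("pics/s10z.png",cv2.resize(im[100:270,200:400],None,fx=4,fy=3.5,interpolation=cv2.INTER_CUBIC))
cv2.imwrite("pics/t10.png",robot.grab_frame("top"))
E
```

```text
False 1 a0.84 t19.0 [-5.6 -2.1 -0.5] rad 2.3 tan -5.5 [-0.56  1.48 -0.08] off [-0.0039 -0.0009  0.0599] pos [ 0.5191 -0.0677  0.222 ] 0.0179
False 1 a0.92 t19.6 [-5.8 -2.6  1.4] rad 3.6 tan -5.1 [-0.52  1.6  -0.03] off [-0.0043 -0.0009  0.0608] pos [ 0.5273 -0.0662  0.227 ] 0.0177
False 1 a1.00 t20.3 [-6.4 -2.3  2.1] rad 4.0 tan -5.7 [-0.64  1.77 -0.08] off [-0.0046 -0.001   0.0618] pos [ 0.5358 -0.0647  0.2313] 0.0174
False 1 a1.08 t20.9 [-7.8 -3.4  3. ] rad 4.8 tan -7.4 [-0.58  1.93 -0.1 ] off [-0.0048 -0.001   0.0628] pos [ 0.5446 -0.063   0.235 ] 0.0181
False 1 a1.16 t21.6 [-7.  -2.4  4.1] rad 5.2 tan -6.6 [-0.63  2.04 -0.05] off [-0.005  -0.0011  0.0639] pos [ 0.5537 -0.0614  0.238 ] 0.0176
False 1 a1.24 t22.2 [-8.9 -2.9  4.8] rad 5.5 tan -8.9 [-0.59  2.24 -0.12] off [-0.0051 -0.0011  0.0649] pos [ 0.563  -0.0597  0.2403] 0.0176
False 1 a1.31 t22.8 [-6.6 -2.2  5.9] rad 5.9 tan -6.9 [-0.53  2.01 -0.18] off [-0.0051 -0.0011  0.0658] pos [ 0.5714 -0.0581  0.2417] 0.0174
t23.11 p [ 0.5714 -0.0582  0.2417] rot [1.7999e+02 2.0000e-02 1.0039e+02] F [-6.9 -2.5  5.9] M [-0.45  2.04 -0.14] w0.0175 q [-18.8   1.3  -5.8  82.9  -0.   60.8]
x rel axis -0.0052372460037931135 z 0.18738791167386493
```

View pics/s10z.png

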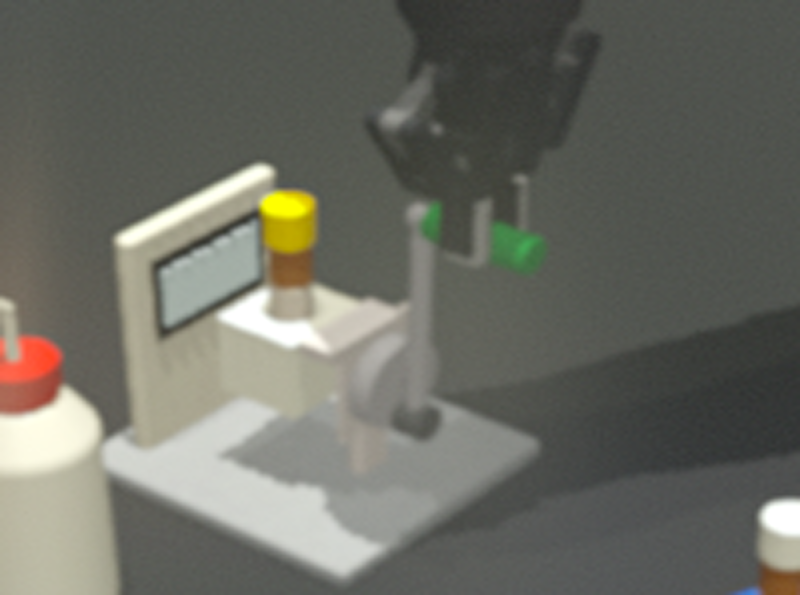

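View pics/w10.png

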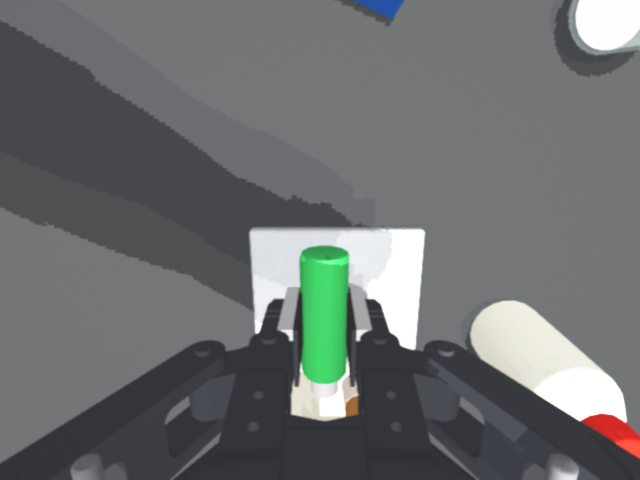

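The lever is almost upright. I'll fit the pivot position from the tool positions recorded along the swing, to get the exact upright x.

```bash
python3 - <<'E'
from h import *
from scipy.optimize import least_squares
P=np.array([[.4628,-.0781,.1404],[.4969,-.0718,.2033],[.5039,-.0705,.2102],[.5113,-.0692,.2164],[.5191,-.0677,.2220],[.5273,-.0662,.2270],[.5358,-.0647,.2313],[.5446,-.0630,.2350],[.5537,-.0614,.2380],[.5630,-.0597,.2403],[.5714,-.0581,.2417]])
x=(P-AX)@RX; z=P[:,2]-.055
def res(p):
    b=np.arccos(np.clip((p[0]-x)/.12,-1,1)); return (.12*np.sin(b)+p[1]+p[2]*.01*(b-b[0])-z)*1e3
for fix in(0,1):
    f=(lambda p:res([p[0],p[1],1.])) if fix else res
    s=least_squares(f,[0,.0543,.8] if not fix else [0,.0543]); b=np.degrees(np.arccos((s.x[0]-x)/.12)); print(s.x,s.fun.round(2),b[0],b[-1])
S,T=cal("scene"),cal("top")
# cap centre of tube now
im=cv2.imread("pics/s10.png");h=cv2.cvtColor(im,cv2.COLOR_BGR2HSV);m=cv2.inRange(h,(20,150,120),(35,255,255))
c=max(cv2.findContours(m,0,1)[0],key=cv2.contourArea);M=cv2.moments(c);uv=(M["m10"]/M["m00"],M["m01"]/M["m00"])
im0=cv2.imread("pics/s6.png");m=cv2.inRange(cv2.cvtColor(im0,cv2.COLOR_BGR2HSV),(20,150,120),(35,255,255));c=max(cv2.findContours(m,0,1)[0],key=cv2.contourArea);M=cv2.moments(c);uv0=(M["m10"]/M["m00"],M["m01"]/M["m00"])
X0=np.array([.5936,-.1479,.148]);print(uv0,proj(S,[X0]),uv,proj(S,[X0+.017*RX+[0,0,.013]]), proj(S,[X0+.016*RX+[0,0,.0129]]))
W=cal("wrist")
for yy in(.015,0,-.01): print(proj(W,[AX+yy*np.array([-.181,.983,0])]))
E
```

```text
[3.66689879e-04 5.46572926e-02 9.60440666e-01] [-0.    0.05 -0.03 -0.04 -0.02 -0.01  0.03  0.02  0.02 -0.01 -0.02] 14.843755692490097 87.34128413724055
[0.00025001 0.05426505] [ 0.04 -0.03 -0.11 -0.09 -0.05 -0.03  0.04  0.05  0.06  0.06  0.07] 15.059681120854643 87.39705272457033
(277.9641025641026, 165.32564102564103) [[278.37318284 165.42805254]] (271.77029360967185, 163.03108808290156) [[271.98023356 162.94863335]] [[272.35193876 162.77403857]]
[[331.51065078 210.75191624]]
[[331.39680939 230.99051722]]
[[331.32288396 244.11748142]]
```

View pics/t10.png

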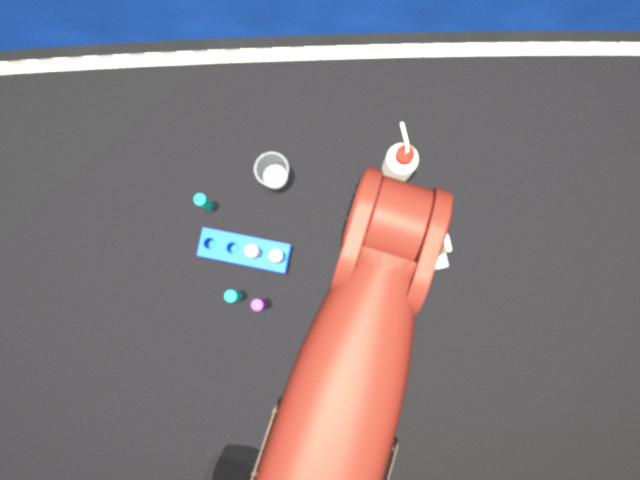

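The pivot fit is very tight, with residuals under 0.1 mm. The lever is at 87.4° and upright needs about 5.5 mm more along +x.

```bash
python3 - <<'E'
from h import *
o=robot.observe(); p=o["tool_pos"].copy(); d=(p-AX)@RX
off=np.load("off.npy"); cmd=grip(1.309)+off
dx=.0003-d; print(dx)
cmd=cmd+RX*dx+[0,0,.0009]
robot.line_to(list(cmd),vel=.03,guard=30); robot.pause(.4); o=st(); d=(o["tool_pos"]-AX)@RX; print("x rel",d)
e=.0003-d; cmd=cmd+RX*e; robot.line_to(list(cmd),vel=.03); robot.pause(1.2); o=st(); print("x rel",(o["tool_pos"]-AX)@RX)
im=robot.grab_frame("scene");cv2.imwrite("pics/s11.png",im);cv2.imwrite("pics/s11z.png",cv2.resize(im[100:270,200:400],None,fx=4,fy=3.5,interpolation=cv2.INTER_CUBIC))
E
```

```text
0.0055533706878872135
t24.00 p [ 0.5766 -0.057   0.2422] rot [-1.7997e+02 -1.0000e-02  1.0042e+02] F [-6.9 -1.6  5.1] M [-0.48  2.15  0.16] w0.0175 q [-18.6   2.2  -4.7  83.1  -0.   61. ]
x rel 0.00011835059233730187
t25.45 p [ 0.5767 -0.057   0.2422] rot [-1.7995e+02 -1.0000e-02  1.0042e+02] F [-8.1 -1.7  5.1] M [-0.54  2.26  0.16] w0.0175 q [-18.6   2.2  -4.7  83.1  -0.   61. ]
x rel 0.00017345004235011654
```

View pics/s11z.png

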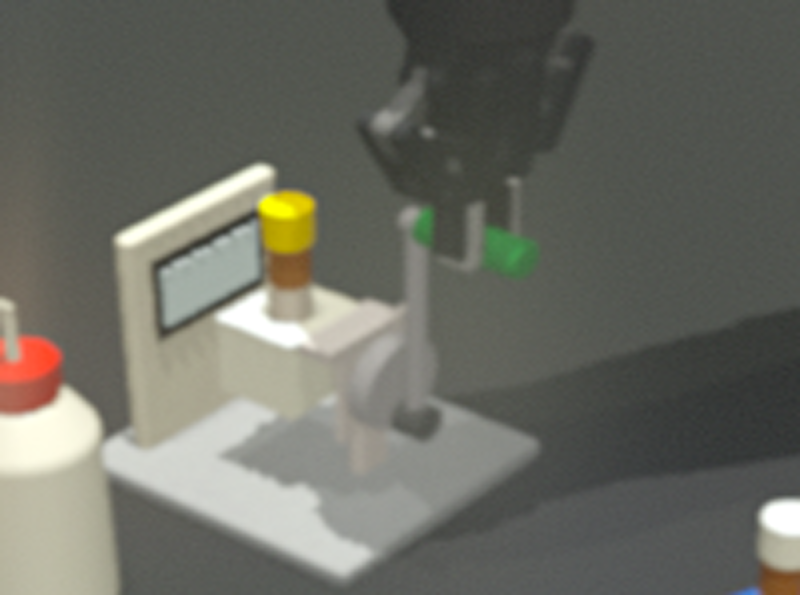

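```bash
python3 - <<'E'
from h import *
S=cal("scene"); ry=np.array([-.1805,.9836,0])
for k in(-.032,):
  for z in(.055,.09,.175):
    B=AX+ry*k;B[2]=z; u=proj(S,[B])[0]; print(z,((u-[200,100])*[4,3.5]).round(0))
im=cv2.imread("pics/s11.png")
h=cv2.cvtColor(im,cv2.COLOR_BGR2HSV);m=cv2.inRange(h,(20,150,120),(35,255,255));c=max(cv2.findContours(m,0,1)[0],key=cv2.contourArea);M=cv2.moments(c);print(M["m10"]/M["m00"],M["m01"]/M["m00"])
X0=np.array([.5936,-.1479,.148]);print(proj(S,[X0+.017*RX+[0,0,.013]]))
robot.job_done()
E
```

```text
0.055 [418. 417.]
0.09 [418. 363.]
0.175 [419. 221.]
271.3545534924845 163.28205128205127
[[271.98023356 162.94863335]]
the job is handed in; nothing more can be done
```

The sample tube is fully down in the socket and released, and the lever is being held upright. The job is handed in; about 25.5 s of the 64 s were used.

- **Tube:** I took the yellow-capped tube from the rack and lowered it into the socket with the lever down. It bottomed out at TCP z = 0.2003 m, where full depth predicted about 0.201 m. After letting go, the scene picture showed it upright in the socket.
- **Lever:** I pinched the green grip and swung it up. Midway the grip rolled in the pads and the tool force rose to about 38 N. I eased it off and finished with the path following the force, which stayed under 11 N at every later reading.
- **Upright position:** The pivot fitted from the recorded swing had residuals of 0.11 mm or less. The final grip is within about 0.15 mm of upright in x and was steady over 1.2 s with the grip closed.
- **Last checks:** The cap is within 0.7 px of where it should be at highest lift. The rod's top looks about 2 px (2–3 mm) off the projected vertical in the scene picture. That is close to the 2 mm calibration error, so I trusted the fit over it.
- **Bystanders:** They look unmoved in the last pictures.

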